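# Change over the bench battery boxes

## Robot

A 7-joint arm with a two-finger parallel gripper is mounted at the origin on a cart in front of the work surface, level with it; the furniture and walls round the work are solid. World frame = base frame: x ahead of the robot, y to its left, z up, the work surface at z = 0. Lengths are in m, angles in degrees, forces in N, time in s.
With the tool pointing down it reaches from about 0.425 to 0.875 m from the base axis. Payload 4.7 kg.
Tool frame: the origin (TCP) lies at the very end of the fingers, on their centre line; the grasp point (between the pads) lies 19 mm behind it; z points along the fingers, y is the line along which they close (so a half turn about z gives the same grasp; the last joint's range is limited). The gripper opens to 87 mm and grips with 3 to 60 N. Pads are 19 mm wide; open, the fingers measure 117 mm over their backs; the gripper's body (75 mm by 190 mm) begins 51 mm behind the grasp point.
Start: joints at [0.808, 18.392, -4.016, 83.108, 1.295, 78.541, -3.26], TCP at [0.65, -0, 0.223] pointing down, gripper open.
Joint ranges: [-163.93, 163.93], [-17.29, 119.83], [-79.2, 71.16], [3.27, 140.29], [-89.18, 269.18], [5.43, 117.66], [-154.24, 154.24]. Speed limits (degrees/s): [147.25, 147.25, 180, 180, 180, 180, 180].

## Interface

Orientations are given as [roll, pitch, yaw] about the fixed x, y, z axes, in that order (R = Rz(yaw) Ry(pitch) Rx(roll)).
In Python, from cell import telemetry, cams, env gives the robot as it stands.
- The arm moves only by the tool arm_command, never from a script. Its argument "series" is text: rows parted by semicolons, each of 5 numbers parted by spaces: the shift along the tool's x, y, z in mm, then the turn about the tool's z in rad, then the closure in counts, from 0 (fully open) to 255 (shut). A call has 1 to 20 rows; each row shifts and turns the commanded pose from where the row before left it, along the tool's axes as they then stand; what a row does not reach is not made up. A row lasts 1/12 s, in which the tool goes at most 41.7 mm and 7.16 degrees, less where a joint would pass 70% of its speed; a pose out of reach is approached as far as the arm can. A call is refused whole if a number of a shift passes 41.7 or a number of a turn 0.125, either way. A call with a gripper value outside its range is refused whole. The fingers move at their own pace and stop on an object; "squeeze" is the grip in N (left out, the last holds). Time passes only in rows, so rows that do not move let the fingers close. It gives the time, the measured TCP pose, the force, the opening and the grip force at its end, in the units of the state.
- telemetry.get_obs(): the state, without advancing time (a new reading comes with each control period).
- cams.read_camera(name): name is "scene" or "side" or "wrist"; returns the picture (420x560x3 uint8, blue, green, red); there is no depth.
- cams.calibration(name): a dict with "K" (3x3 intrinsics, pixels), "dist" ([k1, k2, p1, p2, k3] as OpenCV has them; the pictures are not rectified), "origin" and "rotation" of the camera in the world; the wrist camera has in their place "hand_eye" (4x4, takes a point from camera to tool coordinates, whose origin is the TCP and whose axes are the flange's). Camera axes: x right, y down, z forward; pixel columns grow to the right and rows downward; lengths in m; the calibration is good to about 2 mm. A picture is of the moment at which its call begins: read the wrist's pose just before it. calibration takes no time and is no camera call.
- env.sign_off(): hands the job in; it is judged then, once.
The state is a dict: "time_s": time; "qpos": joint angles; "joint_velocities": joint speeds; "effort": joint torques, N m; "tool_pos": TCP position; "tool_rot": TCP orientation; "force": force on the tool from outside, world axes, zero at the start; "wrist_torque": the same for the moment, N m; "grip_width": finger opening in m; "grasp_force": force on a finger pad.
Only numpy, scipy, OpenCV 4.12 (cv2) and the standard library are available. Lean on these libraries where they do the work, as an engineer would, in place of code of your own. Each camera call takes 0.05 s, during which the arm holds its last target. There are 200 camera calls.

## Task

The bench supply is to be changed over from one battery box to the other. First slide the blue switch fully off, towards its black dot, then slide the orange switch on the other box fully on, towards its green dot; leave both clicked home and let go.

Things in the scene. Friction and masses are not known exactly. Their poses are not given: they have to be found in the camera images.
- blue_ridge (a point): centre of the blue ridge on the blue slide switch of a flat grey battery box (112x72 mm, fixed to the desk, slide along its length). Ridge: 8 mm along the slide, 20 across, 9 high: top at z 45, this point at 40.5, box top face at 36 mm above the desk; nothing else rises above it. Moves with the switch. x: along the slide towards on (green dot); -x: off (black dot); z up.
- blue_switch (a joint): position of the blue slide in m: 0 = off (black-dot end), 0.016 = on (green-dot end); starts on. Pushing by the ridge takes about 4 N at most; past the middle (0.008) it snaps to the far end by itself, short of it it springs back. The box's middle lies 8 mm from the ridge at either end.
- orange_ridge (a point): centre of the orange ridge on the orange slide switch of a flat grey battery box (112x72 mm, fixed to the desk, slide along its length). Ridge: 8 mm along the slide, 20 across, 9 high: top at z 45, this point at 40.5, box top face at 36 mm above the desk; nothing else rises above it. Moves with the switch. x: along the slide towards on (green dot); -x: off (black dot); z up.
- orange_switch (a joint): position of the orange slide in m: 0 = off (black-dot end), 0.016 = on (green-dot end); starts off. Pushing by the ridge takes about 4 N at most; past the middle (0.008) it snaps to the far end by itself, short of it it springs back. The box's middle lies 8 mm from the ridge at either end.
There are look-alikes about, which are no part of the job. Leave any brown or pink look-alike of the part that bears blue_ridge alone.

How it is judged (in metres and radians):
On the way, in this order (a step that is already met when the one before it is completed fails the run):
1. the blue switch is off, while the orange one is still off (value of joint blue_switch below 0.003 m and value of joint orange_switch below 0.008 m), for 0.2 s.
2. then the orange switch is on (value of joint orange_switch above 0.013 m), for 0.2 s.
At the end, for the whole second after the job is handed in: The blue switch is at its off end and the orange switch at its on end, each within 3 mm of the end of its travel (both snap there by themselves once past the middle) (value of joint blue_switch below 0.003 m and value of joint orange_switch above 0.013 m); the robot touches nothing.
It also fails if it takes over 35 s, if anything falls off the work surface, if the arm or the gripper's body presses on something with over 40 N, if the wrist force passes 120 N, or if a joint passes its speed limit or range.

## Working session

There is one attempt and no reset: what is moved stays moved. The work goes in short steps, Python scripts to look and compute and a tool call to move; the robot and the scene stay as the last step left them, time stands still between calls to the robot, and variables do not carry over. Pictures are saved under pics/ and viewed, at most 10 in all, crops included, and the job is handed in when it is done.

Besides the shell and the picture viewer there is one more tool, called after "Call:" as name(argument=value, ...) on one line, values as JSON. arm_command: Moves the arm, as the interface text tells. Its arguments: {"type":"object","properties":{"series":{"type":"string"},"squeeze":{"type":"number"}},"required":["series"]}

```bash
mkdir -p pics; cat > h.py <<'E'
import numpy as np, cv2
from scipy.spatial.transform import Rotation as R
from cell import telemetry, cams, env
def cam(name, obs=None):
    c=cams.calibration(name); K=np.array(c["K"],float); d=np.array(c["dist"],float)
    if "hand_eye" in c:
        o=obs; T=np.eye(4); T[:3,:3]=R.from_euler("xyz",o["tool_rot"],degrees=True).as_matrix(); T[:3,3]=o["tool_pos"]
        M=T@np.array(c["hand_eye"]); return K,d,M[:3,3],M[:3,:3]
    return K,d,np.array(c["origin"],float),np.array(c["rotation"],float)
def toz(cm,px,z):
    K,d,o,r=cm
    n=cv2.undistortPoints(np.array(px,float).reshape(-1,1,2),K,d)[:,0]
    v=np.c_[n,np.ones(len(n))]@r.T
    return o+v*((z-o[2])/v[:,2])[:,None]
E
python3 - <<'E'
from h import *
o=telemetry.get_obs(); print({k:o[k] for k in("time_s","tool_pos","tool_rot","force","grip_width")})
for n in("scene","wrist"):
    cv2.imwrite(f"pics/{n}0.png",cams.read_camera(n))
    print(n,cams.calibration(n))
E
```

```text
{'time_s': 0.0, 'tool_pos': array([ 6.49438906e-01, -8.38441556e-05,  2.21457964e-01]), 'tool_rot': array([-1.79890452e+02,  8.32301055e-03,  8.99998523e+01]), 'force': array([ 0.97300993, -0.33379178,  0.15547436]), 'grip_width': 0.08729477742227407}
scene {'K': array([[518.02457949,   0.        , 275.70440188],
       [  0.        , 518.02457949, 209.53807919],
       [  0.        ,   0.        ,   1.        ]]), 'dist': array([-0.12395095,  0.        ,  0.        ,  0.        ,  0.        ]), 'origin': array([-0.10466039,  0.57018709,  0.69555857]), 'rotation': array([-131.25993703,   -0.60162344, -126.89212429])}
wrist {'K': array([[371.51996342,   0.        , 280.75874316],
       [  0.        , 371.51996342, 209.04766174],
       [  0.        ,   0.        ,   1.        ]]), 'dist': array([-0.10326848,  0.        ,  0.        ,  0.        ,  0.        ]), 'hand_eye': array([[ 5.55800011e-04, -9.70408252e-01, -2.41469492e-01,
         6.60893941e-02],
       [ 9.99999556e-01,  7.23095745e-04, -6.04210130e-04,
        -1.15892125e-04],
       [ 7.60936058e-04, -2.41469049e-01,  9.70408223e-01,
        -1.61517881e-01],
       [ 0.00000000e+00,  0.00000000e+00,  0.00000000e+00,
         1.00000000e+00]])}
```

View pics/scene0.png

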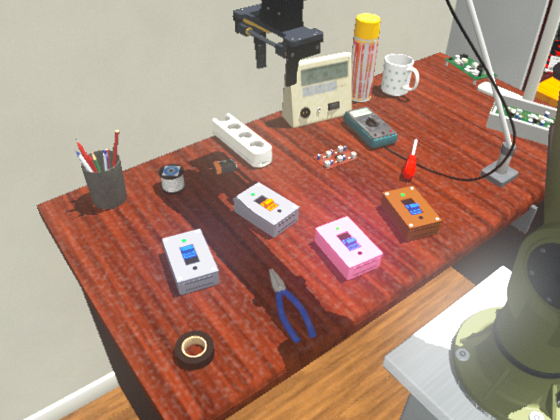

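View pics/wrist0.png

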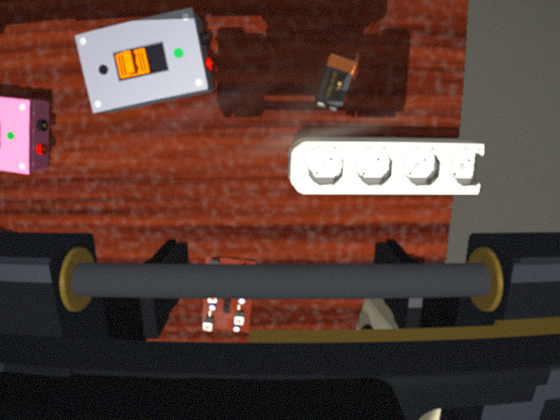

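The scene picture shows the blue-switch grey box at about (190,257) and the orange one at (266,205). Brown and pink look-alikes sit to the right. The wrist picture shows the orange ridge at (133,63), its green dot at (179,53) and its black dot at (103,70).

```bash
sed -i 's/np.array(c\["rotation"\],float)$/R.from_euler("xyz",c["rotation"],degrees=True).as_matrix()/' h.py
python3 - <<'E'
from h import *
o=telemetry.get_obs(); w=cam("wrist",o); s=cam("scene")
print(toz(w,[[133,63]],.045),toz(w,[[179,53],[103,70]],.036))
p=toz(s,[[266,205],[190,257]],.045); print(p, toz(s,[[184,241],[195,268]],.036))
im=cv2.imread("pics/scene0.png")[180:310,140:320]
cv2.imwrite("pics/crop0.png",cv2.resize(im,None,fx=4,fy=4,interpolation=cv2.INTER_CUBIC))
E
```

```text
[[0.51834521 0.11463811 0.045     ]] [[0.55775804 0.12339945 0.036     ]
 [0.4858636  0.11080507 0.036     ]]
[[0.50595656 0.12664931 0.045     ]
 [0.47238289 0.31361339 0.045     ]] [[0.52146846 0.29891904 0.036     ]
 [0.45269615 0.31613647 0.036     ]]
```

View pics/crop0.png

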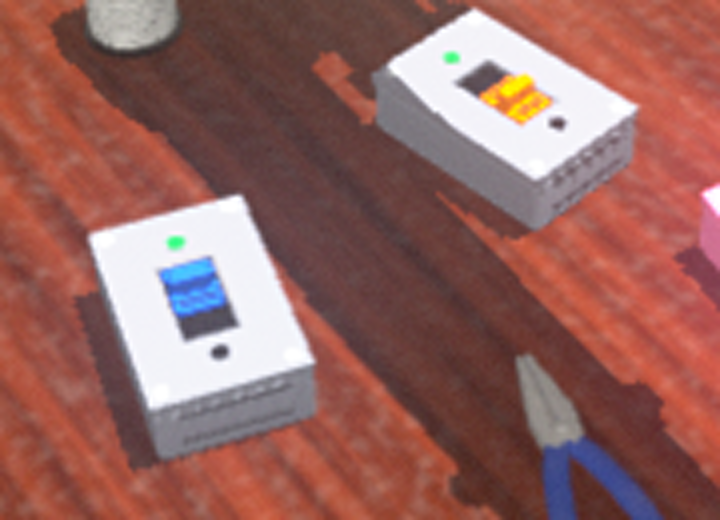

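The crop shows the blue ridge at its green end, with green dot at full-image (184,241) and black dot (195,268). The blue slide runs at about -14° and the orange at about +10°. I'll go above and short of the blue box for a close look.

Call:
arm_command(series="21 -13 6 0 167;21 -13 6 0 167;21 -13 6 0 167;21 -13 6 0 167;21 -13 6 0 167;21 -13 6 0 167;21 -13 6 0 167;21 -13 6 0 167;21 -13 6 0 167;21 -13 6 0 167;21 -13 6 0 167;21 -13 6 0 167;0 0 0 0.12 167;0 0 0 0.12 167;0 0 0 0 167;0 0 0 0 167;0 0 0 0 167", squeeze=30)

```text
time_s: 1.52
tool_pos: [0.4941, 0.2516, 0.1504]
tool_rot: [-180.0, 0.0, 76.4]
force: [0.2, 0.2, -0.2]
grip_width: 0.0301
grasp_force: 0.0
```

```bash
python3 - <<'E'
from h import *
o=telemetry.get_obs(); print({k:o[k] for k in("time_s","tool_pos","tool_rot","force","grip_width")})
cv2.imwrite("pics/w1.png",cams.read_camera("wrist"))
E
```

```text
{'time_s': 1.5167, 'tool_pos': array([0.49408854, 0.25157721, 0.15038897]), 'tool_rot': array([-1.79990869e+02,  1.76357014e-02,  7.63817589e+01]), 'force': array([ 0.15727462,  0.21480957, -0.18593362]), 'grip_width': 0.03006955160454592}
```

View pics/w1.png

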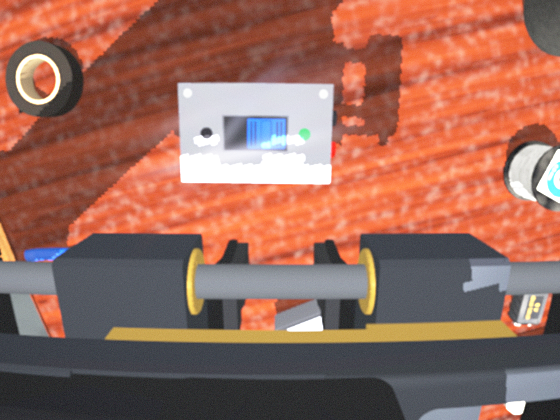

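The wrist picture shows the blue box square to the tool: corners (179,83), (333,83), (332,185), (180,186). The black dot is at (207,132), the green dot at (305,133), and the blue ridge at about (267,133).

```bash
python3 - <<'E'
from h import *
o=telemetry.get_obs(); w=cam("wrist",o); Rt=R.from_euler("xyz",o["tool_rot"],degrees=True).as_matrix()
c=toz(w,[[179,83],[333,83],[332,185],[180,186],[207,132],[305,133]],.036); r=toz(w,[[267,133]],.045)
print([np.linalg.norm(c[i]-c[(i+1)%4]) for i in range(4)]); print(c.round(4),c[:4].mean(0),r)
for p in (c[:4].mean(0),c[4:].mean(0),r[0]): print("tool mm",(p-o["tool_pos"])@Rt*1000)
E
```

```text
[np.float64(0.11058401706236368), np.float64(0.07420398315375588), np.float64(0.11527831523169853), np.float64(0.07549366111810053)]
[[0.444  0.3571 0.036 ]
 [0.5513 0.3306 0.036 ]
 [0.5351 0.2581 0.036 ]
 [0.4229 0.2846 0.036 ]
 [0.4542 0.3185 0.036 ]
 [0.5238 0.3006 0.036 ]] [0.48831654 0.30761763 0.036     ] [[0.49723439 0.30743112 0.045     ]]
tool mm [ 53.09576416 -18.87484344 114.44090547]
tool mm [ 55.12421215 -18.6398402  114.4404757 ]
tool mm [ 55.01859487 -10.16610337 105.43960762]
```

Call:
arm_command(series="18 -3.5 0 0 167;18 -3.5 0 0 167;18 -3.5 0 0 167;0 0 20 0 167;0 0 20 0 167;0 0 20 0 167;0 0 20 0 167;0 0 15 0 167;0 0 10 0 167;0 0 5.5 0 167;0 0 0 0 167;0 0 0 0 167")

```text
time_s: 2.57
tool_pos: [0.4971, 0.3071, 0.0406]
tool_rot: [180.0, -0.0, 76.3]
force: [-0.3, -0.5, -0.5]
grip_width: 0.0301
grasp_force: 0.0
```

Call:
arm_command(series="0 -4 0 0 167;0 -4 0 0 167;0 -3 0 0 167;0 -3 0 0 167;0 -3 0 0 167;0 -3 0 0 167;0 -3 0 0 167;0 0 0 0 167;0 0 0 0 167")

```text
time_s: 3.32
tool_pos: [0.4732, 0.3125, 0.0398]
tool_rot: [-179.9, 0.1, 76.3]
force: [0.3, 0.1, -0.1]
grip_width: 0.0297
grasp_force: 0.0
```

Call:
arm_command(series="0 6 0 0 167;0 0 -20 0 167;0 0 -30 0 167;0 0 -30 0 167;-18 0 -30 0 167;-18 0 0 0 167;-18 0 0 0 167;0 0 0 0 167;0 0 0 0 167")

```text
time_s: 4.07
tool_pos: [0.4678, 0.2574, 0.1502]
tool_rot: [180.0, 0.0, 76.1]
force: [-0.2, 0.1, 0.1]
grip_width: 0.0301
grasp_force: 0.0
```

```bash
python3 - <<'E'
from h import *
o=telemetry.get_obs(); print({k:o[k] for k in("time_s","tool_pos","tool_rot","force","grip_width")})
cv2.imwrite("pics/w2.png",cams.read_camera("wrist"))
T=np.array([.517,.055,.15]);yaw=76.3
Rt=R.from_euler("xyz",o["tool_rot"],degrees=True).as_matrix();print((T-o["tool_pos"])@Rt*1000)
E
```

```text
{'time_s': 4.0667, 'tool_pos': array([0.467795  , 0.25744568, 0.1501892 ]), 'tool_rot': array([1.79978680e+02, 2.86074489e-03, 7.61212586e+01]), 'force': array([-0.23585848,  0.10351808,  0.06839392]), 'grip_width': 0.030127646235162932}
[-184.73267951   96.32861798    0.23426741]
```

View pics/w2.png

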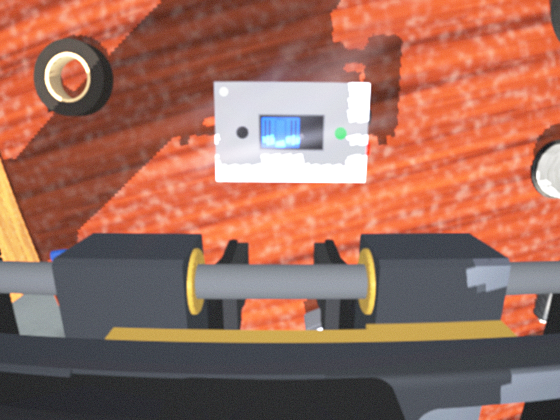

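The picture shows the blue slide at its black-dot end: blue spans x 260–300 and the empty dark slot lies towards the green dot at (341,133). Next is orange: -185 mm in tool x, +96 in tool y, then a -0.42 rad turn.

Call:
arm_command(series="-18.5 9.6 0 0 167;-18.5 9.6 0 0 167;-18.5 9.6 0 0 167;-18.5 9.6 0 0 167;-18.5 9.6 0 0 167;-18.5 9.6 0 0 167;-18.5 9.6 0 0 167;-18.5 9.6 0 0 167;-18.5 9.6 0 0 167;-18.5 9.6 0 0 167;0 0 0 -0.105 167;0 0 0 -0.105 167;0 0 0 -0.105 167;0 0 0 -0.105 167;0 0 0 0 167;0 0 0 0 167;0 0 0 0 167")

```text
time_s: 5.53
tool_pos: [0.5168, 0.0566, 0.1498]
tool_rot: [-180.0, -0.0, 100.2]
force: [-0.3, -0.2, 0.5]
grip_width: 0.0299
grasp_force: 0.0
```

```bash
python3 - <<'E'
from h import *
o=telemetry.get_obs(); print({k:o[k] for k in("time_s","tool_pos","tool_rot","force","grip_width")})
cv2.imwrite("pics/w3.png",cams.read_camera("wrist"))
E
```

```text
{'time_s': 5.5333, 'tool_pos': array([0.51675387, 0.0565638 , 0.14981731]), 'tool_rot': array([-1.79986319e+02, -8.68515295e-03,  1.00214797e+02]), 'force': array([-0.33825546, -0.16573708,  0.45699873]), 'grip_width': 0.02987113292843202}
```

View pics/w3.png

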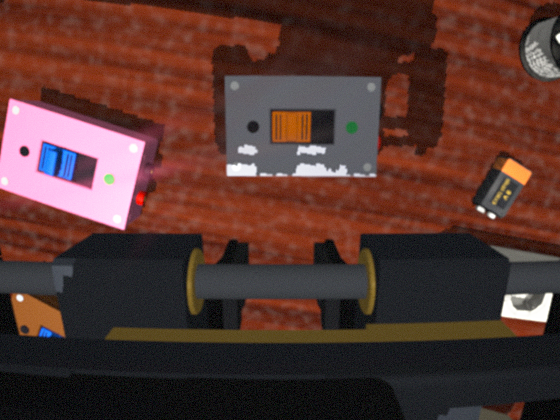

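The orange box is nearly square to the tool: corners (225,76), (381,77), (376,177), (227,176). The dots are at (253,127) and (352,128), and the ridge is at about (291,127) at the black-dot end.

```bash
python3 - <<'E'
from h import *
o=telemetry.get_obs(); w=cam("wrist",o); Rt=R.from_euler("xyz",o["tool_rot"],degrees=True).as_matrix()
c=toz(w,[[225,76],[381,77],[376,177],[227,176],[253,127],[352,128]],.036); r=toz(w,[[291,127]],.045)
print([np.linalg.norm(c[i]-c[(i+1)%4]) for i in range(4)])
for p in (c[:4].mean(0),c[4:].mean(0),r[0]): print("tool mm",(p-o["tool_pos"])@Rt*1000)
E
```

```text
[np.float64(0.11144333282853541), np.float64(0.07251246454118547), np.float64(0.11203474526663035), np.float64(0.07208497031144459)]
tool mm [ 58.98012921  15.64927357 113.85699939]
tool mm [ 58.91042448  15.69398571 113.85698125]
tool mm [ 59.36601652   6.99124243 104.8591911 ]
```

Call:
arm_command(series="20 2.5 0 0 167;20 2.5 0 0 167;19 2.5 0 0 167;0 0 20 0 167;0 0 20 0 167;0 0 20 0 167;0 0 20 0 167;0 0 15 0 167;0 0 10 0 167;0 0 5 0 167;0 0 0 0 167;0 0 0 0 167")

```text
time_s: 6.58
tool_pos: [0.5139, 0.1155, 0.0406]
tool_rot: [180.0, -0.0, 100.3]
force: [0.2, -0.5, -0.1]
grip_width: 0.0299
grasp_force: 0.0
```

Call:
arm_command(series="0 4 0 0 167;0 4 0 0 167;0 3 0 0 167;0 3 0 0 167;0 3 0 0 167;0 3 0 0 167;0 3 0 0 167;0 0 0 0 167;0 0 0 0 167")

```text
time_s: 7.33
tool_pos: [0.5368, 0.1197, 0.0402]
tool_rot: [179.9, -0.0, 100.3]
force: [-0.4, 0.0, -0.4]
grip_width: 0.03
grasp_force: 0.0
```

Call:
arm_command(series="0 -6 0 0 167;0 0 -20 0 167;0 0 -30 0 167;0 0 -30 0 167;-18 0 -30 0 167;-20 0 0 0 167;-20 0 0 0 167;0 0 0 0 167;0 0 0 0 167")

```text
time_s: 8.08
tool_pos: [0.5402, 0.0601, 0.1501]
tool_rot: [180.0, 0.0, 100.2]
force: [-0.9, 0.4, 0.0]
grip_width: 0.0299
grasp_force: 0.0
```

```bash
python3 - <<'E'
from h import *
a=cams.read_camera("wrist")[50:210,180:420]; b=cams.read_camera("scene")[180:310,140:320]
cv2.imwrite("pics/w4.png",np.hstack([cv2.resize(a,(400,300)),cv2.resize(b,(400,300))]))
E
```

```text
(no output)
```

View pics/w4.png

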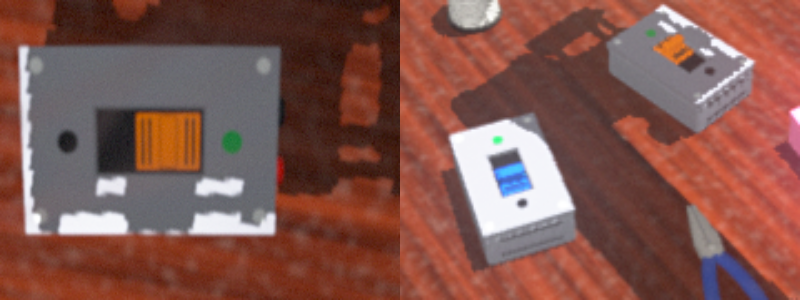

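The left half shows the orange slide at its green-dot end (x 135–203 of the slot). The right half shows the blue slide at its black-dot end (515,180). The arm is clear of both boxes.

```bash
python3 -c "
from cell import env
print(env.sign_off())"
```

```text
the job is handed in; nothing more can be done
None
```

The blue switch is off and the orange switch is on, done in that order; the last pictures show both at the ends of their travel, and the job was handed in at about 8 s with the arm clear (no verdict was returned).

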